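# Set the regulator and close the wax pot with its bayonet cap

### The arm

A 6-joint arm with a two-finger parallel gripper is mounted at the origin on the work surface. World frame = base frame: x ahead of the robot, y to its left, z up, the work surface at z = 0. Lengths are in m, angles in rad, forces in N, time in s.
With the tool pointing down it reaches from about 0.35 to 0.8 m from the base axis. Payload 7.3 kg.
Tool frame: the origin (TCP) lies between the finger pads; the fingertips stand 25 mm ahead of it and the grasp point (between the pads) lies 6 mm ahead of it (r.tip_extent is the distance from the TCP to the fingertips, in m); z points along the fingers, y is the line along which they close (so a half turn about z gives the same grasp; the last joint's range is limited). The gripper opens to 85 mm and grips with 20 to 120 N. Pads are 22 mm wide; open, the fingers measure 114 mm over their backs; the gripper's body (76 mm by 85 mm) begins 54 mm behind the grasp point. The pads swing forward as they close: fully open they stand 13 mm farther back than shut.
Start: joints at [-1.437, 0.342, 1.524, -0, 1.275, -0.146], TCP at [0.145, -0.505, 0.256] pointing down, gripper open.
Joint ranges: [-2.53, 2.53], [-0.77, 2.02], [0.04, 2.7], [-1, 4.14], [0.28, 2.66], [-3.11, 3.11]. Speed limits (rad/s): [2.57, 2.57, 3.14, 3.14, 3.14, 3.14].

### API

Orientations are given as a unit quaternion [x, y, z, w].
In Python, from workcell import r, command_gripper, optics gives the robot as it stands. The module is installed in compiled form; this text tells all that it offers. Calls block until the motion is done:
- r.reach(position, orientation): joint-space move of the TCP to a pose.
- r.move_straight(position, orientation=None, speed=0.15, max_force=None): straight line of the TCP; orientation=None keeps the orientation; speed is the mean speed in m/s. With max_force (N) it stops when the force on the tool has changed by that much, and returns True; else False.
- r.movej(angles): joint-space move.
- command_gripper(opening, force=None): finger opening in m; force is the grip in N (None keeps the last); returns when the fingers have stopped.
- r.hold(seconds).
- r.solve_ik(position, orientation): joint angles nearest the present ones, or None.
- r.read_state(): the state.
- optics.get_image(name): name is "scene" or "side" or "wrist"; returns (picture, depth): 400x640x3 uint8, red, green, blue; 400x640 float32, m along the optical axis (not along the pixel's ray), 0 where there is no reading.
- optics.camera_model(name): a dict with "K" (3x3 intrinsics, pixels), "k1" (the pictures are not rectified: a ray, as slopes to the right and down, at radius r is drawn at 1 + k1 r^2 times it, then the intrinsics apply), "R" (3x3) and "t" (3): a world point X has camera coordinates R X + t; the wrist camera has in their place "tool_from_camera" (4x4, takes a point from camera to tool coordinates, whose origin is the TCP and whose axes are the flange's). Camera axes: x right, y down, z forward; pixel columns grow to the right and rows downward; lengths in m; the calibration is good to about 2 mm. A picture is of the moment at which its call begins: read the wrist's pose just before it. camera_model takes no time and is no camera call.
A pose or a line that the arm cannot do raises r.PlanningError and nothing moves.
- r.finish_job(): hands the job in; it is judged then, once.
The state is a dict: "time_s": time; "joint_positions": joint angles; "dq": joint speeds; "tau": joint torques, N m; "eef_pos": TCP position; "eef_rot": TCP orientation; "contact_force": force on the tool from outside, world axes, zero at the start; "torque": the same for the moment, N m; "grip_width": finger opening in m; "grip_force": force on a finger pad.
Only numpy, scipy, OpenCV 4.12 (cv2) and the standard library are available. Lean on these libraries where they do the work, as an engineer would, in place of code of your own. Each camera call takes 0.05 s, during which the arm holds its last target. There are 200 camera calls.

### The job

Get the wax pot ready for injecting: turn the air regulator knob clockwise until its pointer lines up with the black index mark, then take the bayonet cap (the one with a bar grip and two side lugs) and lower it into the collar on the pot with its lugs through the two notches. Push it fully down against the spring until its flange lies flat on the collar, and twist it a quarter turn clockwise to the stop. Finish while still gripping the cap and pressing it fully down (released, it would spring up), with the other loose things left where they are.

Things in the scene. Friction and masses are not known exactly. Their poses are not given: they have to be found in the camera images.
- wax_pot: wax injector, fixed: grey housing 200 x 320 x 70 mm with a round aluminium pot (140 mm dia, top at 120 mm) on its left half, the regulator dial on its right half and a brass nozzle in front. Origin: centre of underside; z up, x to its rear, y to its left. Collar at (-10, +80) mm, knob axis at (-10, -85) mm
- port (a point): centre of the top of the steel bayonet collar (68 mm dia), 146 mm above the bench. z up; x points through one notch, -x through the other. Bore 34 mm; notches 13 mm wide, out to 24 mm from the axis, in a lip 6 mm thick. Below the lip the lugs turn clockwise from above by 90 degrees to a stop; not anticlockwise. A sprung plate is inside
- seat (a joint): sprung plate 26 mm across inside the collar: 0 m when up (its top 9 mm below the collar's top), 0.010 m when the cap is fully down. The spring pushes up with about 4 N at 0 and 10 N at 0.010 m
- cap: loose bayonet cap, upright: plug 30 mm dia, 19 mm long; flange 52 mm dia, z 19-25 mm; black bar grip along x, 44 x 12 mm, z 25-61 mm; two lugs along +-x, 8 mm wide, out to 22 mm, z 3-9 mm. Origin: centre of underside, z up; half a turn looks the same. 0.12 kg. Fully down, origin is 19 mm below point port; lugs are clear of the lip to turn when over 15 mm below. Let go, it springs up 4 mm
- regulator (a joint): angle of the regulator knob in rad, growing clockwise seen from above; range 0 to 2.6; 1.57 when the pointer is at the index mark. It stays where it is left (friction about 0.04 N m)
- regulator_grip (a point): point on the knob's axis at the height to grip, 101 mm above the bench; z up, x along the bar grip towards the pointer; it turns with the knob. The knob is a black bar 44 mm long, 12 mm wide, its top 111 mm above the bench, on a round skirt 40 mm across whose top is 78 mm above the bench
- index (a point): black index mark, a bar 14 x 5 mm on the white dial, 40 mm from the knob's axis on the side away from the robot
- plain_plug: bystander: a loose aluminium plug like the cap but with a round black knob (28 mm across) and no lugs, 47 mm high. Origin: centre of its underside
- mould_a: bystander: pink silicone mould block 75 x 50 x 22 mm, alone. Origin: centre of its underside
- mould_b: bystander: pink mould block 75 x 50 x 22 mm, with mould_c on it. Origin: centre of its underside
- mould_c: bystander: pink mould block lying on mould_b. Origin: centre of its underside
- jar: bystander: jar 60 mm across, 70 mm high. Origin: centre of its underside
- spatula: bystander: spatula 170 mm long lying on the bench close to the robot. Origin: underside, near the middle
- brush: bystander: brush 160 mm long lying on the bench close to the robot. Origin: underside, near the middle
Not all that is in view belongs to the job. Leave any red look-alike of the cap alone.

How it is judged:
On the way, in this order (a step that is already met when the one before it is completed fails the run):
1. the regulator's pointer stands at the index mark (value of joint regulator between 1.45 and 1.69 rad and velocity of joint regulator below 0.05 rad/s), for 0.2 s.
2. the cap is pushed down into the collar with its lugs in the notches (horizontal distance between cap and port below 0.004 m and angle between cap's own z axis and vertical below 0.1 rad and z of cap in the frame of port below -0.013 m and angle between the x axis of cap and the x axis of port, either way round below 0.3 rad), for 0.05 s.
At the end, for the whole second after the job is handed in: Knob within 0.12 rad of the index (1.57); cap upright in the collar (4 mm, 0.1 rad), pressed to within 2 mm of fully down (origin over 17 mm below port, seat over 0.0075), a quarter turn from the notches within 0.2 rad, fingers still on it with over 2 N (value of joint regulator between 1.45 and 1.69 rad and horizontal distance between cap and port below 0.004 m and angle between cap's own z axis and vertical below 0.1 rad and z of cap in the frame of port below -0.017 m and value of joint seat above 0.0075 m and angle between the x axis of cap and the y axis of port, either way round below 0.2 rad and contact force between the fingers and cap above 2 N); the arm keeps its last pose, push and grip.
It fails at once if another loose thing on the bench is pushed more than 30 mm away (distance of any of plain_plug, mould_a, mould_b, mould_c, jar, spatula, brush from where it was at the start of the episode above 0.03 m).
It also fails if it takes over 56 s, if anything falls off the work surface, if the arm or the gripper's body presses on something with over 40 N, if the wrist force passes 120 N, or if a joint passes its speed limit or range.

## Working session

There is one attempt and no reset: what is moved stays moved. The work goes in short steps, each a Python script; the robot and the scene stay as the last script left them, time stands still between calls to the robot, and variables do not carry over. Pictures are saved under pics/ and viewed, at most 10 in all, crops included, and the job is handed in when it is done.

```bash
mkdir -p pics; cat > h.py <<'E'
import numpy as np, cv2
from scipy.spatial.transform import Rotation as R
from workcell import r, command_gripper, optics
def snap(n,f=None):
    s=r.read_state(); im,d=optics.get_image(n); m=optics.camera_model(n)
    if n=="wrist":
        T=np.eye(4);T[:3,:3]=R.from_quat(s["eef_rot"]).as_matrix();T[:3,3]=s["eef_pos"]
        W=T@np.array(m["tool_from_camera"])
    else:
        Rm=np.array(m["R"]);W=np.eye(4);W[:3,:3]=Rm.T;W[:3,3]=-Rm.T@np.array(m["t"])
    if f: cv2.imwrite("pics/"+f,im[:,:,::-1])
    return im,d,(np.array(m["K"]),m["k1"],W)
def rays(px,cam):
    K,k1,W=cam
    px=np.asarray(px,float).reshape(-1,2)
    p=np.c_[(px[:,0]-K[0,2])/K[0,0],(px[:,1]-K[1,2])/K[1,1]]
    q=p.copy()
    for _ in range(20): q=p/(1+k1*(q**2).sum(1))[:,None]
    return np.c_[q,np.ones(len(q))]
def plane(px,z,cam):
    d=rays(px,cam)@cam[2][:3,:3].T; o=cam[2][:3,3]
    return o+d*((z-o[2])/d[:,2])[:,None]
def dpt(px,d,cam):
    px=np.asarray(px).reshape(-1,2).astype(int)
    return (rays(px,cam)*d[px[:,1],px[:,0]][:,None])@cam[2][:3,:3].T+cam[2][:3,3]
def down(yaw):  # tool z down; tool y (closing) direction at angle yaw in world
    y=np.array([np.cos(yaw),np.sin(yaw),0]);z=np.array([0,0,-1.]);x=np.cross(y,z)
    return R.from_matrix(np.c_[x,y,z]).as_quat()
E
python3 - <<'E'
from h import *
for n in("scene","side"):
    im,d,c=snap(n,n+"0.png"); np.savez(n+"0.npz",im=im,d=d); print(n,c[2].round(3).tolist(),c[0][0,0],c[1])
print(R.from_quat(r.read_state()["eef_rot"]).as_matrix().round(3)); print(optics.camera_model("wrist"))
E
```

```text
scene [[0.061, 0.822, -0.567, 1.195], [0.998, -0.058, 0.024, -0.081], [-0.013, -0.567, -0.823, 1.074], [0.0, 0.0, 0.0, 1.0]] 382.3315426289118 -0.072844329371617
side [[-0.813, -0.476, 0.336, 0.219], [-0.582, 0.656, -0.48, 0.352], [0.008, -0.586, -0.81, 0.801], [0.0, 0.0, 0.0, 1.0]] 362.54005150341686 0.0016357309891993283
[[ 0.961  0.276 -0.   ]
 [ 0.276 -0.961  0.001]
 [ 0.    -0.001 -1.   ]]
{'K': array([[281.90102297,   0.        , 315.351778  ],
       [  0.        , 281.90102297, 197.66012277],
       [  0.        ,   0.        ,   1.        ]]), 'k1': -0.0269633323265568, 'tool_from_camera': array([[-5.81376280e-04, -9.65207967e-01, -2.61482777e-01,
         6.57656967e-02],
       [ 9.99999330e-01, -2.99427911e-04, -1.11810685e-03,
         5.54646621e-04],
       [ 1.00091040e-03, -2.61483252e-01,  9.65207494e-01,
        -1.17006023e-01],
       [ 0.00000000e+00,  0.00000000e+00,  0.00000000e+00,
         1.00000000e+00]])}
```

View pics/scene0.png

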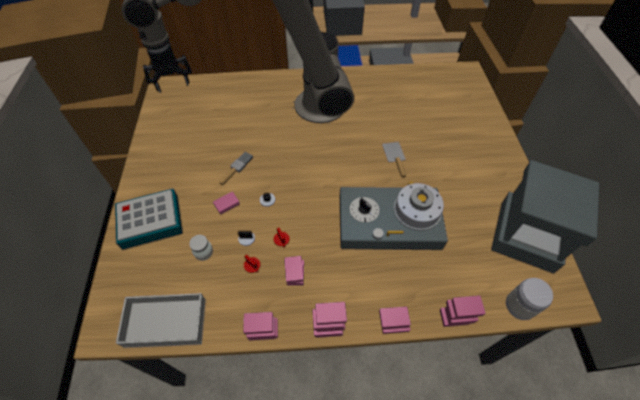

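View pics/side0.png

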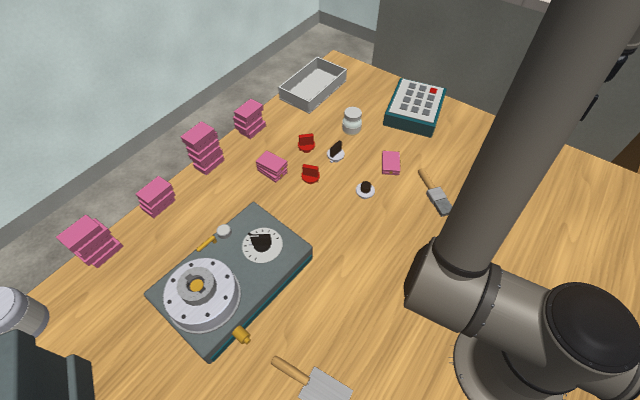

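The scene view shows the pot at (392,217) with the collar at (420,197) and the knob at (364,207). The cap's black bar is at (246,238) between two red look-alikes at (282,240) and (251,264), and the plain plug is at (267,199). Next I'll get rough positions and take a closer look from the wrist camera.

```bash
python3 - <<'E'
from h import *
P={}
z=np.load("scene0.npz")
m=optics.camera_model("scene");Rm=np.array(m["R"]);W=np.eye(4);W[:3,:3]=Rm.T;W[:3,3]=-Rm.T@np.array(m["t"])
c=(np.array(m["K"]),m["k1"],W)
for n,p,h in [("knob",(363,206),.1),("collar",(422,198),.146),("cap",(246,237),.045),("red1",(282,239),.03),("red2",(251,264),.03),("plug",(267,199),.03)]:
    P[n]=plane(p,h,c)[0]; print(n,P[n].round(3))
def look(p,f,yaw=-np.pi/2,h=.30):
    r.reach([p[0]-.08,p[1],h],down(yaw)); r.hold(.2); s=r.read_state()
    im,d,cam=snap("wrist",f+".png"); np.savez(f+".npz",im=im,d=d,K=cam[0],k1=cam[1],W=cam[2]); print(s["time_s"],s["joint_positions"])
look(P["cap"],"wcap")
look(P["knob"]*.5+P["collar"]*.5,"wpot",h=.34)
E
```

```text
knob [0.568 0.093 0.1  ]
collar [0.582 0.262 0.146]
cap [ 0.621 -0.27   0.045]
red1 [ 0.627 -0.16   0.03 ]
red2 [ 0.705 -0.254  0.03 ]
plug [ 0.474 -0.208  0.03 ]
1.9917 [-5.90703833e-01  4.64805171e-01  1.21337254e+00 -1.14239363e-04
  1.46351558e+00  9.81542789e-01]
3.8917 [ 1.96370048e-01  2.93658642e-01  1.36367484e+00 -1.06986366e-04
  1.48461542e+00  1.76856720e+00]
```

View pics/wcap.png

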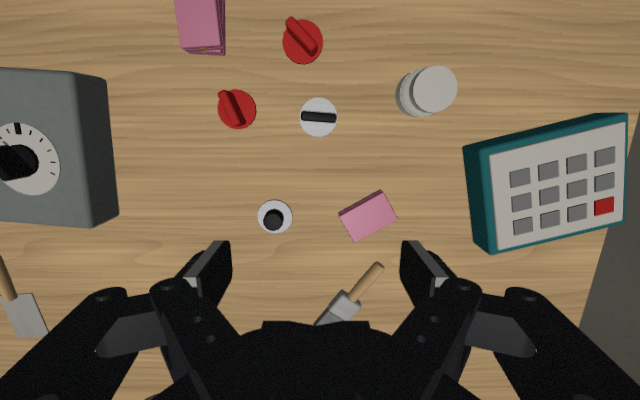

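View pics/wpot.png

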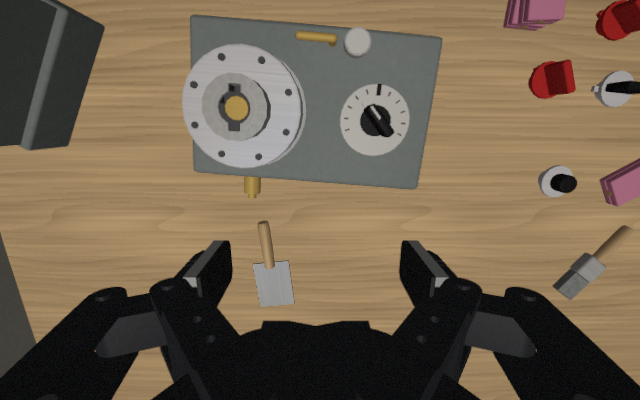

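Wrist view 2 shows the knob at (376,120) with its pointer up-left, about 45° short of the index mark at (379,89). The collar is at (236,107) with its notches up and down, roughly along world x. In view 1 the cap's bar is nearly horizontal at (318,117). Now close looks at all three.

```bash
cat >> h.py <<'E'
def pts(im,d,cam):
    v,u=np.mgrid[0:400,0:640]; px=np.c_[u.ravel(),v.ravel()]
    X=dpt(px,d,cam); X[d.ravel()==0]=np.nan
    return X.reshape(400,640,3)
def bar(im,X,c,zlo,zhi,rad=.04):
    m=(im.max(2)<75)&(X[...,2]>zlo)&(X[...,2]<zhi)&(np.hypot(X[...,0]-c[0],X[...,1]-c[1])<rad)
    P=X[m]; (cx,cy),wh,_=b=cv2.minAreaRect(P[:,:2].astype(np.float32)*1000)
    q=cv2.boxPoints(b); e=q[1]-q[0],q[2]-q[1]; e=max(e,key=np.linalg.norm)
    return np.array([cx,cy])/1000,np.arctan2(e[1],e[0]),wh,np.median(P[:,2]),m.sum()
E
python3 - <<'E'
from h import *
def look(p,f,h,yaw=-np.pi/2,dx=-.03):
    r.reach([p[0]+dx,p[1],h],down(yaw)); r.hold(.25)
    im,d,cam=snap("wrist",f+".png"); np.savez(f+".npz",im=im,d=d,K=cam[0],k1=cam[1],W=cam[2]); return im,d,cam,pts(im,d,cam)
im,d,cam,X=look([.582,.262],"wcol",.29)
m=(abs(X[...,2]-.146)<.006)&(np.hypot(X[...,0]-.582,X[...,1]-.262)<.06); print("col n",m.sum(),np.nanmedian(X[m],0))
im,d,cam,X=look([.568,.093],"wknob",.23)
print("knob",bar(im,X,[.568,.093],.1,.12)); print(r.read_state()["time_s"])
a=np.vstack([cv2.imread("pics/wcol.png")[:300],cv2.imread("pics/wknob.png")[:300]]); cv2.imwrite("pics/pair.png",a)
E
```

```text
col n 3034 [0.57783937 0.26218678 0.14496098]
knob (array([0.5629729 , 0.09788125]), np.float32(0.6610851), (43.58013916015625, 12.20561408996582), np.float64(0.10985391803710465), np.int64(611))
5.8167
```

View pics/pair.png

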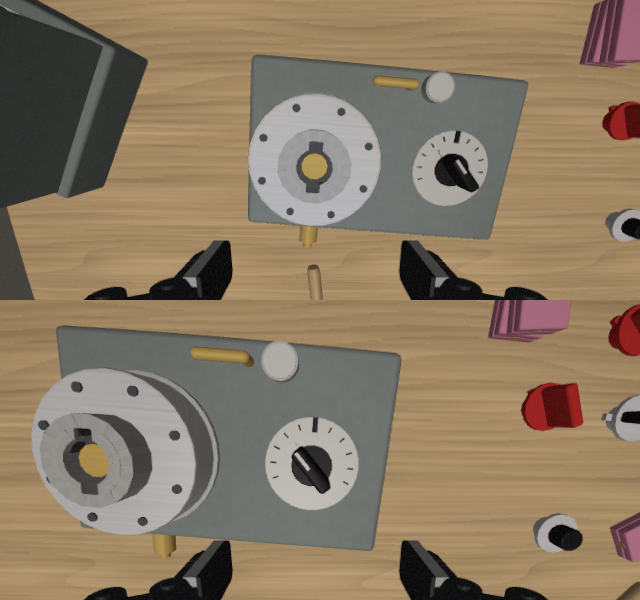

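The close views show the collar at (314,165), notches up and down, with its gold plate in the middle. The knob's bar in the lower half is at (311,470), pointing up-left, with the index mark above it at (315,424). I'll compute the index direction, the collar circle and the notch axis.

```bash
python3 - <<'E'
from h import *
def ld(f):
    z=np.load(f+".npz"); cam=(z["K"],float(z["k1"]),z["W"]); return z["im"],z["d"],cam,pts(z["im"],z["d"],cam)
im,d,cam,X=ld("wknob"); k=np.array([.563,.0979])
rho=np.hypot(X[...,0]-k[0],X[...,1]-k[1]); 
m=(im.max(2)<75)&(rho>.03)&(rho<.052)&(X[...,2]<.09)&(X[...,2]>.05)
n,l,st,ce=cv2.connectedComponentsWithStats(m.astype(np.uint8))
for i in range(1,n):
    if st[i,4]>15: p=np.median(X[l==i],0); v=p[:2]-k; print("idx",p.round(4),st[i,4],np.hypot(*v),np.arctan2(v[1],v[0]))
im,d,cam,X=ld("wcol"); c=np.array([.578,.262])
m=(abs(X[...,2]-.1455)<.004)&(np.hypot(*(X[...,:2]-c).transpose(2,0,1))<.045)
P=X[m][:,:2]; print("enc",cv2.minEnclosingCircle((P*1000).astype(np.float32)))
# robust circle: outer contour points
cs,_=cv2.findContours(m.astype(np.uint8),cv2.RETR_EXTERNAL,cv2.CHAIN_APPROX_NONE); o=max(cs,key=len)[:,0]
Q=plane(o,.146,cam)[:,:2]
from scipy.optimize import least_squares
s=least_squares(lambda p:np.hypot(*(Q-p[:2]).T)-p[2],[*c,.034],loss="soft_l1",f_scale=.001); print("circ",s.x); c=s.x[:2]
cs,h=cv2.findContours(m.astype(np.uint8),cv2.RETR_CCOMP,cv2.CHAIN_APPROX_NONE)
for q,hh in zip(cs,h[0]):
    if hh[3]>=0 and len(q)>30:
        H=plane(q[:,0],.146,cam)[:,:2].astype(np.float32)*1000; b=cv2.minAreaRect(H); print("hole",b,cv2.boxPoints(b).round(1).tolist())
        v=H/1000-c; rr=np.hypot(*v.T); s_=rr>.0195; a=np.arctan2(v[s_,1],v[s_,0]); print("notch ang",np.angle(np.exp(2j*a).mean())/2,s_.sum(), "bore",np.median(rr[~s_]))
Hs=X[np.abs(X[...,2]-.07)<.004][:,:2]; 
b=cv2.minAreaRect((Hs*1000).astype(np.float32)); print("housing",b)
E
```

```text
idx [0.602  0.0944 0.0737] 58 0.03912347442147782 -0.08987668549655116
enc ((576.3656005859375, 262.3332214355469), 35.149139404296875)
circ [0.57673646 0.26217829 0.03415484]
hole ((576.9285278320312, 262.09820556640625), (34.80451202392578, 47.680503845214844), 55.62652587890625) [[547.4000244140625, 261.20001220703125], [586.7999877929688, 234.3000030517578], [606.4000244140625, 263.0], [567.0999755859375, 289.8999938964844]]
notch ang -0.0726616994026131 51 bore 0.017212145176841546
housing ((603.8641357421875, 320.86181640625), (609.1469116210938, 221.906005859375), 82.18688201904297)
```

Collar is at (0.5768, 0.2622) with yaw about -0.084, which the knob-to-collar vector confirms. The knob is at (0.563, 0.098) and needs 0.746 rad clockwise. Turning it now.

```bash
python3 - <<'E'
from h import *
k=[.563,.0979]; q=down(.661-np.pi/2)
command_gripper(.04,30)
r.reach([*k,.17],q); print(r.move_straight([*k,.107],q,.08,max_force=12))
command_gripper(0,30); s=r.read_state(); print(s["grip_width"],s["grip_force"],s["joint_positions"][5],s["contact_force"])
j=np.array(s["joint_positions"]); j[5]+=.746; r.movej(j); r.hold(.4)
s=r.read_state(); print(s["joint_positions"][5],s["torque"],s["time_s"])
command_gripper(.04); r.move_straight([*k,.17],None,.15)
r.reach([k[0]-.03,k[1],.23],down(-np.pi/2)); r.hold(.25)
im,d,cam=snap("wrist","wk2.png"); print("knob",bar(im,pts(im,d,cam),k,.1,.12))
r.reach([.621-.03,-.27,.17],down(-np.pi/2)); r.hold(.25)
im,d,cam=snap("wrist","wc2.png"); X=pts(im,d,cam); print("cap",bar(im,X,[.621,-.27],.05,.07))
m=(X[...,2]>.02)&(X[...,2]<.03)&(np.hypot(X[...,0]-.615,X[...,1]+.27)<.045)&(im.min(2)>90)
print("flange",cv2.minEnclosingCircle((X[m][:,:2]*1000).astype(np.float32)),r.read_state()["time_s"])
E
```

```text
False
0.011347140977757356 34.121965169906616 0.9478548168287587 [-1.64745527  2.22761635  4.71994233]
1.6935027240001115 [-0.16624334  0.2899728   0.08742422] 9.4333
knob (array([0.56325098, 0.09770742]), np.float32(-0.0833395), (12.001253128051758, 43.23211669921875), np.float64(0.10992170910272536), np.int64(600))
cap (array([ 0.61224634, -0.27406854]), np.float32(1.4896183), (43.17599868774414, 12.076114654541016), np.float64(0.05988512675037748), np.int64(794))
flange ((612.228515625, -274.5401916503906), 25.833810806274414) 12.7667
```

View pics/wc2.png

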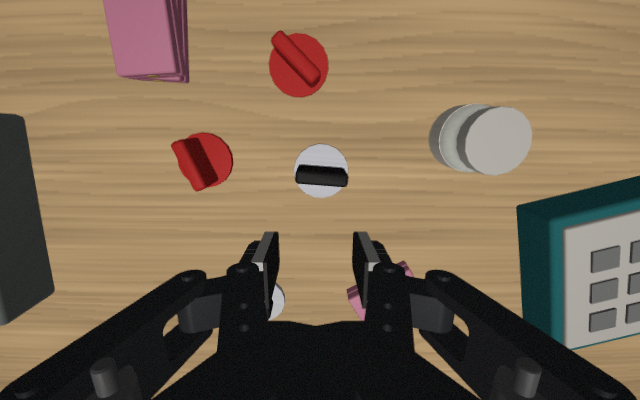

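The knob pointer now reads -0.083 against an index direction of about -0.085, so it is aligned. The cap is at (321,172) in this view, its bar nearly horizontal and clear of the neighbours. Grasping it and moving over the collar.

```bash
python3 - <<'E'
from h import *
c=[.6123,-.2743]; q=down(1.4896-np.pi/2)
r.reach([*c,.13],q); print(r.move_straight([*c,.053],q,.08,max_force=12))
command_gripper(0,60); s=r.read_state(); print(s["grip_width"],s["grip_force"],s["contact_force"])
r.move_straight([*c,.25],None,.15); r.hold(.1)
p=[.5768,.2622]; q=down(np.pi/2-.084)
r.reach([*p,.25],q); r.hold(.3); s=r.read_state(); print(s["eef_pos"],s["joint_positions"],s["grip_width"],s["time_s"])
im,d,cam=snap("wrist","wh.png"); a=snap("side","sh.png")
cv2.imwrite("pics/hov.png",np.vstack([im[100:,:,::-1],cv2.resize(a[0][200:360,80:376,::-1],(640,300))]))
np.savez("wh.npz",im=im,d=d,K=cam[0],k1=cam[1],W=cam[2])
E
```

```text
False
0.011472212485689977 58.759616017341614 [ 0.18388514 -0.18747227  2.58258875]
[0.57702821 0.26169819 0.24993909] [ 3.04925284e-01  5.49999199e-01  1.20710413e+00 -3.74522101e-05
  1.38457468e+00 -1.18098389e+00] 0.011325634882848913 19.375
```

View pics/hov.png

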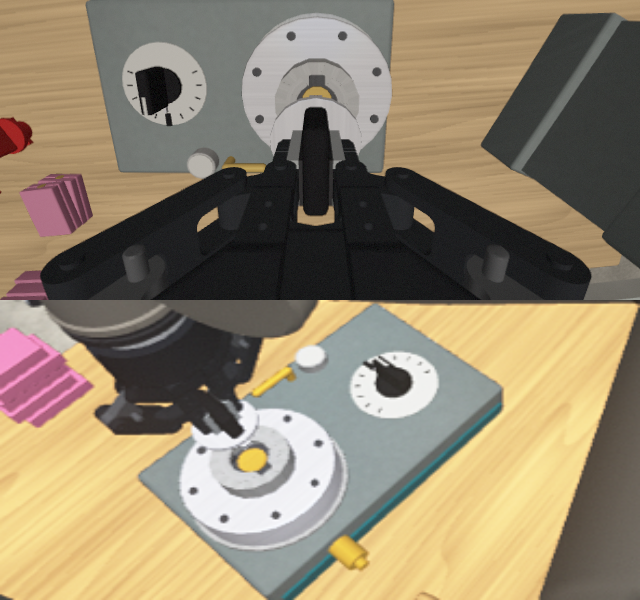

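The cap is gripped, its bar at (315,160) in the top view, above the collar. With the camera now turned half round, I'll measure the flange and the collar again, which cancels the camera's offset.

```bash
python3 - <<'E'
from h import *
from scipy.optimize import least_squares
z=np.load("wh.npz"); cam=(z["K"],float(z["k1"]),z["W"]); im,d=z["im"],z["d"]; X=pts(im,d,cam)
s=r.read_state(); c=np.array(s["eef_pos"][:2])
def fit(zc,R0,c0,tol,edge):
    m=(abs(X[...,2]-zc)<tol)&(np.hypot(*(X[...,:2]-c0).transpose(2,0,1))<R0+.008)
    cs,_=cv2.findContours(m.astype(np.uint8),cv2.RETR_EXTERNAL,cv2.CHAIN_APPROX_NONE); o=max(cs,key=len)[:,0]
    Q=plane(o,zc,cam)[:,:2]; Q=Q[abs(np.hypot(*(Q-c0).T)-R0)<edge]
    f=least_squares(lambda p:np.hypot(*(Q-p[:2]).T)-R0,c0,loss="soft_l1",f_scale=.0005); print(zc,m.sum(),len(Q),f.x,np.median(abs(f.fun)),np.median(X[m][:,2])); return f.x
fit(.146,.034,c,.004,.005)
fl=fit(.222,.026,c,.003,.005)
print("flange-tcp",fl-c)
m=(abs(X[...,2]-.258)<.004)&(im.max(2)<75)&(np.hypot(*(X[...,:2]-c).transpose(2,0,1))<.03)
if m.any(): P=X[m]; print("bar",m.sum(),P[:,:2].min(0),P[:,:2].max(0))
E
```

```text
0.146 2213 157 [0.57527091 0.26242802] 0.0002245313660846418 0.14498351021132108
0.222 2152 205 [0.57630398 0.2612362 ] 0.0005657072287088699 0.22064852820219283
flange-tcp [-0.00060856 -0.0007257 ]
bar 2586 [0.55376122 0.24264406] [0.59758961 0.28070229]
```

Comparing cap and collar in the same view calls for a shift of about (-1.0, +0.8) mm. Descending with a force guard.

```bash
python3 - <<'E'
from h import *
q=down(np.pi/2-.084); p=[.5758,.2629]
def st(t): s=r.read_state(); print(t,np.round(s["eef_pos"],4),np.round(s["contact_force"],1),np.round(s["torque"],2),round(s["grip_width"],4),s["time_s"])
r.move_straight([*p,.203],q,.08); r.hold(.2); st("above")
print(r.move_straight([*p,.191],q,.02,max_force=8)); r.hold(.2); st("in")
E
```

```text
above [0.5761 0.263  0.2037] [ 0.2  0.  -0.5] [-0.04  0.02  0.03] 0.0113 20.4167
False
in [0.5758 0.2629 0.191 ] [-0.5  0.6 -0.4] [ 0.02 -0.02  0.04] 0.0112 21.3667
```

It entered freely. Now pressing it down against the spring.

```bash
python3 - <<'E'
from h import *
q=down(np.pi/2-.084); p=[.5758,.2629]
def st(t): s=r.read_state(); print(t,np.round(s["eef_pos"],4),np.round(s["contact_force"],1),np.round(s["torque"],2),round(s["grip_width"],4),s["time_s"])
print(r.move_straight([*p,.178],q,.02,max_force=25)); r.hold(.3); st("down")
E
```

```text
False
down [0.5759 0.2629 0.1806] [-6.1 -3.4 15.1] [-0.38  1.07  0.  ] 0.011 22.4667
```

```bash
python3 - <<'E'
from h import *
y0=np.pi/2-.084; p=[.576,.2629]
def st(t): s=r.read_state(); print(t,np.round(s["eef_pos"],4),np.round(s["contact_force"],1),np.round(s["torque"],2),round(s["grip_width"],4),round(s["joint_positions"][5],3),s["time_s"])
for a in np.linspace(0,1.57,6):
    r.reach([*p,.176],down(y0-a)); st(round(a,2))
    if abs(r.read_state()["torque"][2])>1.5: print("torque stop"); break
r.hold(.3); st("end")
im,d,cam=snap("wrist","we.png"); a=snap("side","se.png")
cv2.imwrite("pics/end.png",np.vstack([im[100:,:,::-1],cv2.resize(a[0][200:360,80:376,::-1],(640,300))]))
X=pts(im,d,cam); c=r.read_state()["eef_pos"]
m=(abs(X[...,2]-.152)<.004)&(np.hypot(X[...,0]-c[0],X[...,1]-c[1])<.024)&(im.min(2)>90); print("flange top z",m.sum(),np.median(X[m][:,2]))
E
```

```text
0.0 [0.5759 0.2629 0.1806] [-10.2  -3.5  26.3] [-0.66  1.84 -0.04] 0.0111 -1.18 22.7167
0.31 [0.5776 0.2634 0.1806] [-3.7 -1.9 22. ] [-0.36  0.87 -0.19] 0.0108 -0.865 23.1167
0.63 [0.5783 0.2633 0.1806] [-0.9 -1.8 21.5] [-0.41  0.47 -0.09] 0.0109 -0.551 23.5167
0.94 [0.5785 0.2631 0.1807] [-0.6 -0.9 20.6] [-0.46  0.32 -0.15] 0.0112 -0.237 23.9167
1.26 [0.5783 0.2631 0.1806] [-1.  -2.5 20.6] [-0.54  0.46 -0.11] 0.0113 0.077 24.3167
1.57 [0.5771 0.2634 0.1806] [-4.9 -2.  23. ] [-0.44  1.21 -0.08] 0.0115 0.391 24.7167
end [0.5771 0.2634 0.1806] [-5.  -1.5 23.7] [-0.42  1.19 -0.12] 0.0109 0.391 25.0167
flange top z 1589 0.15125480301240282
```

View pics/end.png

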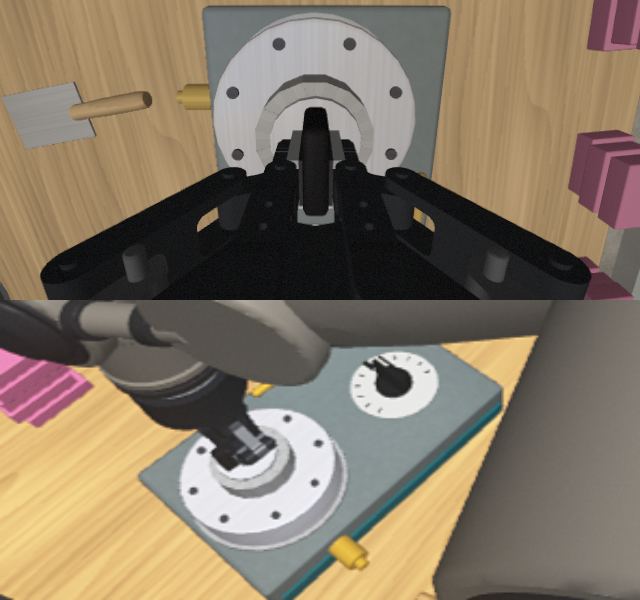

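The cap's flange sits flat on the collar (top at 0.151–0.152 m) with its bar a quarter turn round and still gripped. The knob at (392,380) in the lower view is unchanged.

```bash
python3 -c "
from h import *
print(r.finish_job())"
```

```text
the job is handed in; nothing more can be done
None
```

I've handed the job in, but no verdict came back: by my last measurements the regulator is on the index mark, and the cap is pressed flat on the collar, turned a quarter clockwise and still gripped. The other loose things were left alone.

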